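# Load a sawn core piece in the scan chamber and latch its lid

## Task

Put the flat-sided sawn piece of drill core into the open scan chamber, then swing the chamber's lid down over it and press the lid's free edge down past the spring catch until it clicks fully shut. Let go of everything at the end, and leave the other things on the bench where they are.

Things in the scene. Friction and masses are not known exactly. Their poses are not given: they have to be found in the camera images.
- chamber: Scan chamber: open-topped grey steel box fixed to the bench, outside 180 (its x) by 180 (its y) by 65 mm high, walls and floor 6 mm. Origin at the centre of its underside, z up. The lid's hinge runs along the top of its +y wall; the spring catch stands outside the middle of its -y wall (56 mm wide, sticking out to 117 mm from the origin, its top below the rim; a low foot reaches out to 138 mm).
- chamber_floor (a point): Centre of the chamber's inner floor, 6 mm above its underside; the inside is 168 by 168 mm, 59 mm deep.
- lid (a joint): Angle of the lid in rad: 0 fully shut and latched (level on the rim), 1.57 upright, stop at 1.85. Its hinge is stiff (0.4 N m of friction), so it stays where it is left. Below about 0.1 rad the nose under its free edge rides on the spring catch and the lid stays ajar: pushing the free edge down with about 15 N forces it past, and it snaps to 0 and is held.
- lid_edge (a point): Where to press: point on the outer (upper when shut) face of the lid, middle of its width, 16 mm in from the free edge, on a thin black strip; 73 mm above the bench when shut. The lid is a flat aluminium plate 180 mm wide, 196 mm from hinge to free edge, 8 mm thick, 0.35 kg; a steel nose 40 mm wide hangs 28 mm below the middle of its free edge on the inner side.
- lid_hinge (a point): Point on the hinge line in the middle of the lid's width, on the lid's inner face: at chamber x 0, y +90 mm, 65 mm above the bench. Its axes are the lid's: x along the hinge, -y from the hinge to the free edge, z out of the outer face, which is 8 mm from it.
- slab_center (a point): The sawn core piece: banded buff and brown rock block with flat sides, 95 (its x) by 40 (its y) by 36 mm high (z up), about 0.33 kg, lying on the bench. The point is its centre, 18 mm above its underside.
- stub: Bystander: round core stub standing on end, 48 mm across, 85 mm high, origin at the centre of its underside.
- bottle: Bystander: white plastic bottle, 48 mm across, 120 mm high, origin at the centre of its underside.
- hammer: Bystander: hammer 280 mm long lying on the bench along its x.
- brush: Bystander: brush 180 mm long lying on the bench along its x.
- mug: Bystander: white mug, 80 mm across, 90 mm high, origin at the centre of its underside.
- tape: Bystander: black tape measure lying flat near the robot's base, about 80 by 72 mm, 35 mm high, origin on its underside.

How it is judged:
On the way, in this order (a step that is already met when the one before it is completed fails the run):
1. the sawn core piece lies in the chamber, at rest, the lid still open (x of slab_center in the frame of chamber between -0.075 and 0.075 m and y of slab_center in the frame of chamber between -0.075 and 0.075 m and z of slab_center in the frame of chamber below 0.055 m and linear speed of slab below 0.05 m/s and contact force between slab and the fingers below 0.1 N and value of joint lid above 0.5 rad), for 0.2 s.
2. the lid is pressed past the catch and clicks shut (value of joint lid below 0.03 rad), for 0.2 s.
At the end, for the whole second after the job is handed in: The lid is shut past its catch (lid angle under 0.03 rad) and the sawn core piece lies at rest inside the chamber (its centre within 75 mm in x and 75 mm in y of the chamber's middle and under 55 mm above its underside) (value of joint lid below 0.03 rad and x of slab_center in the frame of chamber between -0.075 and 0.075 m and y of slab_center in the frame of chamber between -0.075 and 0.075 m and z of slab_center in the frame of chamber below 0.055 m and linear speed of slab below 0.05 m/s); the robot touches nothing.
It fails at once if a bystander (round stub, bottle, hammer, brush, mug or tape measure) is moved by more than 40 mm (distance of any of stub, bottle, hammer, brush, mug, tape from where it was at the start of the episode above 0.04 m).
It also fails if it takes over 61 s, if anything falls off the work surface, if the arm or the gripper's body presses on something with over 40 N, if the wrist force passes 120 N, or if a joint passes its speed limit or range.

## Robot

A 6-joint arm with a two-finger parallel gripper is mounted at the origin on the work surface. World frame = base frame: x ahead of the robot, y to its left, z up, the work surface at z = 0. Lengths are in m, angles in rad, forces in N, time in s.
With the tool pointing down it reaches from about 0.375 to 0.925 m from the base axis. Payload 5.7 kg.
Tool frame: the origin (TCP) lies midway between the tips of the shut fingers; the grasp point (between the pads) lies 19 mm behind it (ctrl.pinch_z is the distance from the TCP to the grasp point, in m); z points along the fingers, y is the line along which they close (so a half turn about z gives the same grasp; the last joint's range is limited). The gripper opens to 88 mm and grips with 3 to 60 N. Pads are 20 mm wide; open, the fingers measure 115 mm over their backs; the gripper's body (75 mm by 178 mm) begins 61 mm behind the grasp point.
Start: joints at [-1.291, 0.359, 1.51, -0, 1.272, -0.115], TCP at [0.231, -0.554, 0.223] pointing down, gripper open.
Joint ranges: [-2.97, 2.97], [-1.01, 2.36], [0.21, 2.38], [-0.96, 4.11], [0.2, 2.71], [-2.98, 2.98]. Speed limits (rad/s): [2.39, 2.39, 3.14, 3.14, 3.14, 3.14].

## Interface

Orientations are given as a rotation vector (axis times angle).
In Python, from station import ctrl gives the robot as it stands.
- The arm moves only by the tool move_arm, never from a script. Its argument "plan" is a list that holds one entry, the list of rows, each a list of 5 numbers: the shift along the tool's x, y, z each as a share of 0.05 m, from -1 to 1, then the turn about the tool's z as a share of 360 degrees, from -1 to 1, then the gripper's target within -1 to 1 (fully open at 1, half-way at 0, shut at -1). A call has 1 to 20 rows; each row shifts and turns the commanded pose from where the row before left it, along the tool's axes as they then stand; what a row does not reach is not made up. A row lasts 1/10 s, in which the tool goes at most 50 mm and 8.59 degrees, less where a joint would pass 70% of its speed; a pose out of reach is approached as far as the arm can. A call with a number of a shift or a turn outside -1 to 1 is refused whole. A call with a gripper value outside its range is refused whole. The fingers move at their own pace and stop on an object; "force" is the grip in N (left out, the last holds). Time passes only in rows, so rows that do not move let the fingers close. It gives the time, the measured TCP pose, the force, the opening and the grip force at its end, in the units of the state.
- ctrl.state(): the state, without advancing time (a new reading comes with each control period).
- ctrl.read_camera(name): name is "scene" or "side" or "wrist"; returns the picture (420x560x3 uint8, red, green, blue); there is no depth.
- ctrl.get_calibration(name): a dict with "fx", "fy", "cx", "cy" (pixels), "xyz" and "orientation" of the camera in the world; the wrist camera has in their place "hand_eye" (4x4, takes a point from camera to tool coordinates, whose origin is the TCP and whose axes are the flange's). Camera axes: x right, y up, looking along -z (the intrinsics and any distortion apply to the point x, -y, -z); pixel columns grow to the right and rows downward; lengths in m; the calibration is good to about 2 mm. The wrist camera is an equidistant fisheye: a pixel r from the principal point sees the ray r / f radians off the axis. A picture is of the moment at which its call begins: read the wrist's pose just before it. get_calibration takes no time and is no camera call.
- ctrl.job_done(): hands the job in; it is judged then, once.
The state is a dict: "time": time; "q": joint angles; "joint_velocities": joint speeds; "effort": joint torques, N m; "position": TCP position; "eef_rot": TCP orientation; "ft_force": force on the tool from outside, world axes, zero at the start; "wrist_torque": the same for the moment, N m; "grip_width": finger opening in m; "grasp_force": force on a finger pad.
Only numpy, scipy, OpenCV 4.12 (cv2) and the standard library are available. Lean on these libraries where they do the work, as an engineer would, in place of code of your own. Each camera call takes 0.05 s, during which the arm holds its last target. There are 200 camera calls.

## Working session

There is one attempt and no reset: what is moved stays moved. The work goes in short steps, Python scripts to look and compute and a tool call to move; the robot and the scene stay as the last step left them, time stands still between calls to the robot, and variables do not carry over. Pictures are saved under pics/ and viewed, at most 10 in all, crops included, and the job is handed in when it is done.

Besides the shell and the picture viewer there is one more tool, called after "Emit:" by a JSON object that holds its "api" and its "payload". move_arm: Moves the arm, as the interface text tells. Shift numbers are shares of 0.05 m and turn numbers shares of 360 degrees, none past 1 either way. Its arguments: {"type":"object","properties":{"plan":{"type":"array"},"force":{"type":"number"}},"required":["plan"]}

```bash
mkdir -p pics; ls; python3 - <<'E'
from station import ctrl
import cv2,numpy as np
print(ctrl.state())
for n in("scene","side","wrist"):
    print(n,ctrl.get_calibration(n))
    cv2.imwrite(f"pics/{n}0.png",ctrl.read_camera(n)[:,:,::-1])
E
```

```text
pics
{'time': 0.0, 'q': array([-1.29109501e+00,  3.59509855e-01,  1.51139580e+00, -1.98871442e-05,
        1.27251286e+00, -1.15089618e-01]), 'joint_velocities': array([ 2.57126800e-04,  6.65924557e-04, -4.86258092e-04,  1.00187835e-04,
        7.67163077e-05, -1.45120445e-04]), 'effort': array([ 9.56605654e-04, -5.15377486e+01, -2.70720416e+01,  6.73127035e-02,
        3.49117827e-02, -1.28778570e-04]), 'position': array([ 0.23057258, -0.55319334,  0.22182065]), 'eef_rot': array([-3.07880047e+00, -6.15769185e-01,  2.65388002e-04]), 'ft_force': array([ 0.31375771,  0.16532299, -0.25519492]), 'wrist_torque': array([ 0.01985097, -0.00741255, -0.03583988]), 'grasp_force': 0.0, 'grip_width': 0.08740827231439162}
scene {'fx': 457.1613436169731, 'fy': 457.1613436169731, 'cx': 272.1038180917516, 'cy': 203.59479404529768, 'xyz': array([ 1.41168952, -0.41242815,  0.93797676]), 'orientation': array([0.77429147, 0.51315287, 1.06407581])}
side {'fx': 399.7447076240817, 'fy': 399.7447076240817, 'cx': 284.0167045268284, 'cy': 203.5637800532492, 'xyz': array([0.46599129, 0.7428614 , 0.66536395]), 'orientation': array([0.00986385, 1.35143019, 2.8015763 ])}
wrist {'fx': 325.19226210127806, 'fy': 325.19226210127806, 'cx': 283.4091862952207, 'cy': 209.47976262072004, 'hand_eye': array([[ 8.93946260e-04,  9.62866694e-01,  2.69975794e-01,
         7.37396632e-02],
       [ 9.99999013e-01, -5.68059974e-04, -1.28522392e-03,
         8.43193132e-04],
       [-1.08413686e-03,  2.69976677e-01, -9.62866252e-01,
        -1.61684605e-01],
       [ 0.00000000e+00,  0.00000000e+00,  0.00000000e+00,
         1.00000000e+00]])}
```

View pics/scene0.png

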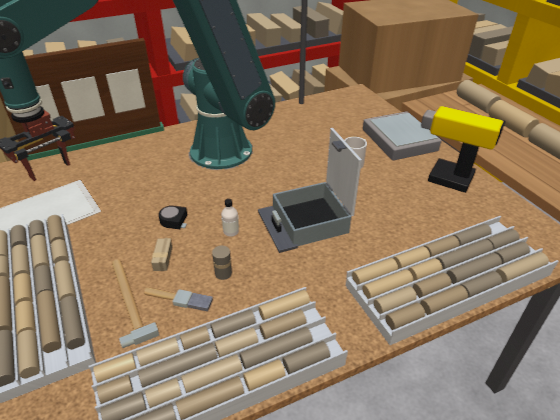

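View pics/side0.png

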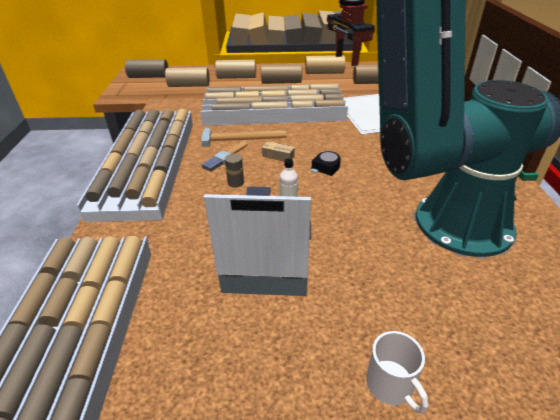

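The scene view shows the slab at about (162,254) and the chamber rim at about (275–350, 185–240), with its lid upright near (343,170). The stub is at (222,262) and the bottle at (230,218), both near the slab. I'll zoom in to get corners.

```bash
cat > h.py <<'E'
import numpy as np,cv2
from scipy.spatial.transform import Rotation as R
from station import ctrl
def ray(cam,px):
    c=ctrl.get_calibration(cam); p=np.atleast_2d(np.array(px,float))
    d=np.c_[(p[:,0]-c["cx"])/c["fx"],-(p[:,1]-c["cy"])/c["fy"],-np.ones(len(p))]
    return np.array(c["xyz"]),R.from_rotvec(c["orientation"]).apply(d)
def onz(cam,px,z):
    o,d=ray(cam,px); return o+d*((z-o[2])/d[:,2])[:,None]
def wray(px,pos,rot):
    c=ctrl.get_calibration("wrist"); p=np.atleast_2d(np.array(px,float))-[c["cx"],c["cy"]]
    r=np.hypot(*p.T); th=r/c["fx"]; s=np.sin(th)/np.maximum(r,1e-9)
    d=np.c_[p[:,0]*s,-p[:,1]*s,-np.cos(th)]
    H=c["hand_eye"]; T=R.from_rotvec(rot)
    return pos+T.apply(H[:3,3]),T.apply(d@H[:3,:3].T)
def wonz(px,z,pos,rot):
    o,d=wray(px,pos,rot); return o+d*((z-o[2])/d[:,2])[:,None]
E
python3 - <<'E'
import cv2
a=cv2.imread("pics/scene0.png")[130:290,140:370]
b=cv2.imread("pics/side0.png")[130:305,190:350]
cv2.imwrite("pics/c1.png",cv2.resize(a,None,fx=3.4,fy=3.4,interpolation=cv2.INTER_CUBIC))
E
```

```text
(no output)
```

View pics/c1.png

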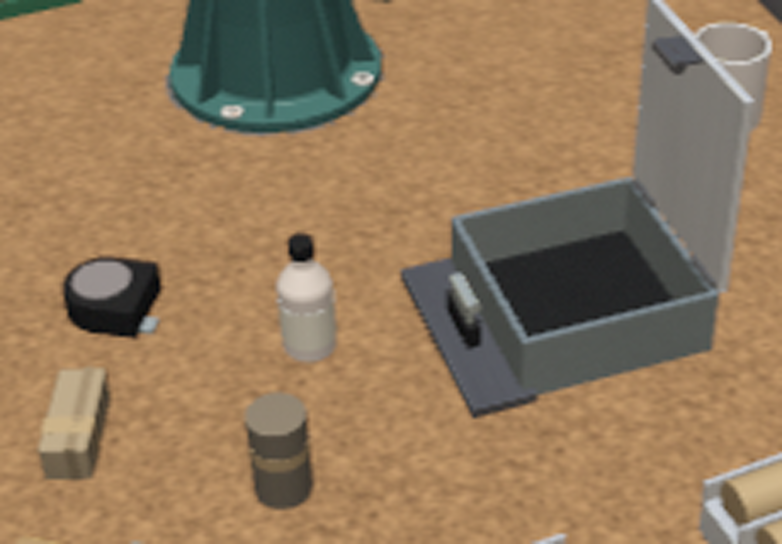

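View pics/wrist0.png

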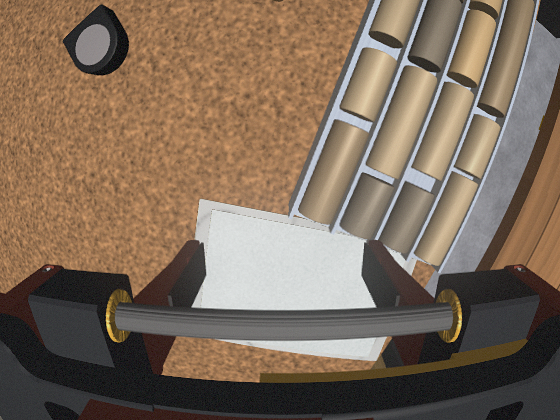

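The crop shows the slab's top quad at about (57,370)-(105,369)-(94,446)-(42,441). The chamber's outer rim corners are at about (453,219), (632,182), (717,291) and (526,342). The wrist view shows only the tray, the paper and the tape.

```bash
python3 - <<'E'
from h import *
f=lambda l:np.array(l)/3.4+[140,130]
s=onz("scene",f([(57,370),(106,369),(93,445),(42,441)]),.036)
c=onz("scene",f([(453,219),(632,182),(717,291),(526,342)]),.065)
def rep(n,q):
    print(n,q[:,:2].round(3).tolist(),"c",q.mean(0).round(3),"sides",np.linalg.norm(q-np.roll(q,-1,0),axis=1).round(3))
    for i in range(4):
        d=np.roll(q,-1,0)[i]-q[i]; print(" ",np.degrees(np.arctan2(d[1],d[0])).round(1))
rep("slab",s);rep("ch",c)
for n,p,z in(("stub",(276,410),.085),("bottle",(301,243),.12),("tape",(105,278),.035)):print(n,onz("scene",f([p]),z).round(3))
print("hammer",onz("scene",[(117,262),(138,330),(155,325),(122,342)],.02).round(3).tolist())
print("lidtop edges",[ (o.round(3).tolist()) for o in onz("side",[(207,197),(310,199)],.26)])
E
```

```text
slab [[0.414, -0.334], [0.43, -0.297], [0.511, -0.328], [0.49, -0.364]] c [ 0.461 -0.331  0.036] sides [0.041 0.087 0.042 0.082]
  66.8
  -21.3
  -120.8
  158.5
ch [[0.402, 0.036], [0.422, 0.21], [0.588, 0.199], [0.577, 0.023]] c [0.497 0.117 0.065] sides [0.175 0.166 0.177 0.175]
  83.5
  -3.7
  -93.7
  175.8
stub [[ 0.583 -0.195  0.085]]
bottle [[ 0.442 -0.121  0.12 ]]
tape [[ 0.313 -0.267  0.035]]
hammer [[0.441, -0.454, 0.02], [0.687, -0.446, 0.02], [0.69, -0.406, 0.02], [0.704, -0.487, 0.02]]
lidtop edges [[0.581, 0.211, 0.26], [0.41, 0.223, 0.26]]
```

Emit:
{"api": "move_arm", "payload": {"plan": [[[0.595,-0.233,0,0,1],[0.595,-0.233,0,0,1],[0.595,-0.233,0,0,1],[0.595,-0.233,0,0,1],[0.595,-0.233,0,0,1],[0.595,-0.233,0,0,1],[0.595,-0.233,0,0,1],[0.595,-0.233,0,0,1],[0.595,-0.233,0,0,1],[0.595,-0.233,0,0,1],[0,0,0,0.0173,1],[0,0,0,0.0173,1],[0,0,0,0.0173,1],[0,0,0,0.0173,1],[0,0,0,0.0173,1],[0,0,0,0.0173,1],[0,0,0,0.0173,1],[0,0,0,0,1],[0,0,0,0,1]]]}}

```text
time: 2.05
position: [0.4604, -0.3317, 0.2224]
eef_rot: [-3.09, 0.567, 0.001]
ft_force: [0.1, -0.5, 0.2]
grip_width: 0.0877
grasp_force: 0.0
```

```bash
python3 - <<'E'
from h import *
s=ctrl.state();print(s["position"],s["eef_rot"],s["q"])
im=ctrl.read_camera("wrist")[:,:,::-1];cv2.imwrite("pics/w1.png",im);np.savez("w1.npz",p=s["position"],r=s["eef_rot"])
E
```

```text
[ 0.46043755 -0.3317331   0.22243824] [-3.08958617e+00  5.67319461e-01  6.34526863e-04] [-7.46100982e-01  3.12756028e-01  1.58142593e+00  8.54512978e-05
  1.24794020e+00  1.18786846e+00]
```

View pics/w1.png

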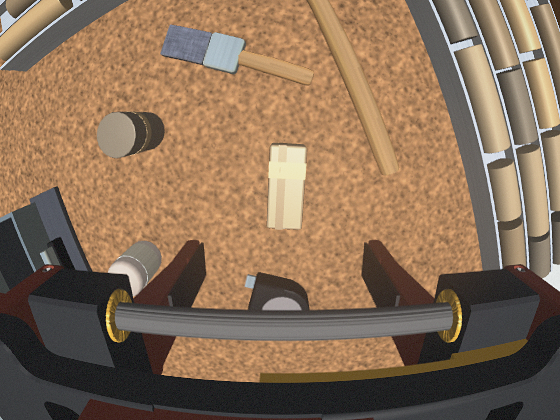

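The slab sits between the fingers, its top face spanning about (269,145) to (304,229) with the axis near-vertical. Nothing is within finger range of it, and the hammer handle is at (390,170).

```bash
python3 - <<'E'
from h import *
im=cv2.imread("pics/w1.png");z=np.load("w1.npz")
hsv=cv2.cvtColor(im,cv2.COLOR_BGR2HSV);m=((hsv[...,2]>165)&(hsv[...,1]<115)).astype(np.uint8)
m[:, :240]=0;m[:,330:]=0;m[:130]=0;m[245:]=0
m=cv2.morphologyEx(m,cv2.MORPH_CLOSE,np.ones((7,7)));m=cv2.morphologyEx(m,cv2.MORPH_OPEN,np.ones((5,5)))
c=max(cv2.findContours(m,0,2)[0],key=cv2.contourArea)
print(cv2.boundingRect(c),cv2.minAreaRect(c))
for zz in(.036,):
    P=wonz(c[:,0],zz,z["p"],z["r"]); r=cv2.minAreaRect((P[:,:2]*1000).astype(np.float32)); print(zz,r)
    cc=np.r_[np.array(r[0])/1000,zz]; print("tool delta",R.from_rotvec(z["r"]).inv().apply(cc-z["p"]))
Rm=R.from_rotvec(z["r"]).as_matrix();print("toolx deg",np.degrees(np.arctan2(Rm[1,0],Rm[0,0])),Rm[:,2])
E
```

```text
(258, 142, 66, 96) ((289.7702941894531, 191.37838745117188), (62.47161865234375, 92.88542938232422), 9.462322235107422)
0.036 ((454.61846923828125, -336.8275451660156), (67.8821792602539, 105.40180969238281), 56.60219955444336)
tool delta [-0.00354365  0.00688033  0.18643802]
toolx deg -20.809837997913473 [-3.33828035e-04  4.18922978e-04 -9.99999857e-01]
```

```bash
python3 - <<'E'
from h import *
im=cv2.imread("pics/w1.png");z=np.load("w1.npz")
g=cv2.cvtColor(im,cv2.COLOR_BGR2HSV)
def rep(n,P):
    r=cv2.minAreaRect((P[:,:2]*1000).astype(np.float32)); cc=np.r_[np.array(r[0])/1000,.036]
    print(n,r,"tool delta",R.from_rotvec(z["r"]).inv().apply(cc-z["p"]).round(4))
q=wonz([(271,145),(306,147),(301,229),(267,227)],.036,z["p"],z["r"]);rep("hand",q)
d=(q[2]-q[1]+q[3]-q[0]);print(np.degrees(np.arctan2(d[1],d[0])))
for S in(60,80,95,105):
  m=((g[...,2]>150)&(g[...,1]<S)).astype(np.uint8)
  m[:, :240]=0;m[:,330:]=0;m[:130]=0;m[245:]=0
  m=cv2.morphologyEx(m,cv2.MORPH_OPEN,np.ones((3,3)))
  c=max(cv2.findContours(m,0,2)[0],key=cv2.contourArea)
  print(S,cv2.boundingRect(c));rep(S,wonz(c[:,0],.036,z["p"],z["r"]))
E
```

```text
hand ((460.0274658203125, -336.1695556640625), (38.56279373168945, 92.42620849609375), 65.93517303466797) tool delta [0.0013 0.0043 0.1864]
156.28155474301485
60 (269, 147, 37, 62)
60 ((470.379638671875, -340.6039123535156), (38.955142974853516, 67.5053482055664), 68.75914764404297) tool delta [0.0125 0.0048 0.1864]
80 (267, 145, 39, 84)
80 ((460.46575927734375, -335.98297119140625), (39.63154220581055, 93.46900177001953), 66.68072509765625) tool delta [0.0016 0.004  0.1864]
95 (267, 145, 40, 85)
95 ((459.9820861816406, -335.6753234863281), (40.3475341796875, 94.64582824707031), 67.32535552978516) tool delta [0.0011 0.0039 0.1864]
105 (267, 145, 40, 85)
105 ((459.9417419433594, -335.21875), (40.56297302246094, 94.95240783691406), 65.62699127197266) tool delta [0.0009 0.0035 0.1864]
```

Emit:
{"api": "move_arm", "payload": {"plan": [[[0.02,0.08,0.8,0.007,1],[0,0,0.8,0,1],[0,0,0.8,0,1],[0,0,0.8,0,1],[0,0,0.8,0,1],[0,0,0.16,0,1],[0,0,0.16,0,1],[0,0,0,0,1],[0,0,0,0,-1],[0,0,0,0,-1],[0,0,0,0,-1],[0,0,0,0,-1],[0,0,0,0,-1],[0,0,0,0,-1],[0,0,0,0,-1],[0,0,0,0,-1]]], "force": 30}}

```text
time: 3.7
position: [0.4601, -0.3357, 0.0067]
eef_rot: [-3.075, 0.64, 0.0]
ft_force: [0.4, 1.6, 1.9]
grip_width: 0.0399
grasp_force: 30.0
```

Emit:
{"api": "move_arm", "payload": {"plan": [[[0,0,-0.5,0,-1],[0,0,-0.8,0,-1],[0,0,-0.8,0,-1],[0,0,-0.8,0,-1],[0,0,-0.8,-0.0132,-1],[0,0,-0.4,-0.0132,-1],[0,0,0,-0.0132,-1],[0,0,0,-0.0132,-1],[0.03,-0.7,0,0,-1],[0,-0.8,0,0,-1],[0,-0.8,0,0,-1],[0,-0.8,0,0,-1],[0,-0.8,0,0,-1],[0,-0.8,0,0,-1],[0,-0.8,0,0,-1],[0,-0.8,0,0,-1],[0,-0.8,0,0,-1],[0,-0.8,0,0,-1],[0,-0.63,0,0,-1],[0,0,0,0,-1]]]}}

```text
time: 5.7
position: [0.4944, 0.0925, 0.2111]
eef_rot: [-3.138, 0.117, 0.002]
ft_force: [0.5, -1.1, -3.8]
grip_width: 0.0398
grasp_force: 30.0
```

```bash
python3 - <<'E'
from h import *
ctrl.read_camera("side")
s=ctrl.state();print(s["position"],s["eef_rot"],s["q"],s["grip_width"])
im=ctrl.read_camera("wrist")[:,:,::-1];np.savez("w2.npz",p=s["position"],r=s["eef_rot"])
cv2.imwrite("pics/w2.png",im)
E
```

```text
[0.49426647 0.09063609 0.21105558] [ 3.13931077e+00 -1.17604173e-01 -2.08567013e-03] [4.37923751e-02 2.31329212e-01 1.73029915e+00 3.12135646e-05
 1.18129415e+00 1.68946537e+00] 0.03983633943109232
```

View pics/w2.png

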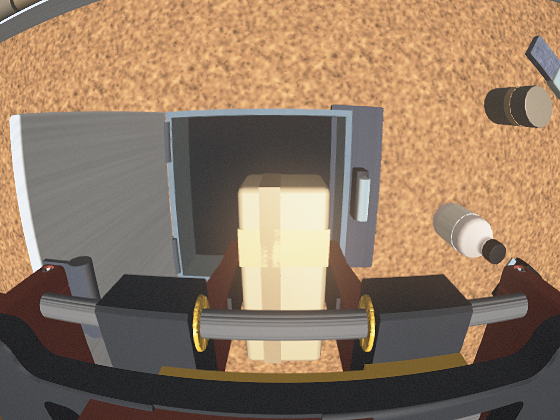

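The chamber is below the held slab: +x/-y outer rim corner at (351,112), +x/+y at (168,113), -x/+y near (178,279). The catch is at (362,195) and the lid is on the left.

```bash
python3 - <<'E'
from h import *
z=np.load("w2.npz")
q=wonz([(351,112),(168,113),(178,279)],.065,z["p"],z["r"])
print(q.round(4),np.linalg.norm(q[0]-q[1]),np.linalg.norm(q[1]-q[2]))
d=q[1]-q[0];print("ydir",np.degrees(np.arctan2(d[1],d[0])));yh=d/np.linalg.norm(d);xh=np.array([yh[1],-yh[0],0])
c=(q[0]+q[1])/2-.09*xh;print("center",c,"alt",(q[0]+q[2])/2)
t=c-.028*yh; print("delta tool",R.from_rotvec(z["r"]).inv().apply(t-z["p"]))
# lid top (free edge, inner-face corners)
o,dd=wray([(12,116)],z["p"],z["r"])
A=c+.09*yh # plane through +x end of lid: x=+.09
k=np.dot(c+.09*xh-o,xh)/(dd@xh); P=o+dd*k[:,None]
l=P-(c+.09*yh); print("lid corner rel hinge y,z",l@yh,P[:,2]-.065)
E
```

```text
[[0.5728 0.0196 0.065 ]
 [0.5875 0.195  0.065 ]
 [0.4111 0.2124 0.065 ]] 0.17605357629993038 0.17724037319919306
ydir 85.21307697562595
center [0.49042595 0.11478983 0.065     ] alt [0.49192125 0.11599272 0.065     ]
delta tool [-0.00568598  0.00418144  0.14606377]
lid corner rel hinge y,z [-0.00080627] [0.20229812]
```

Emit:
{"api": "move_arm", "payload": {"plan": [[[-0.06,0.08,0.6,0,-1],[0,0,0.8,0,-1],[0,0,0.8,0,-1],[0,0,0.8,0,-1],[0,0,0.4,0,-1],[0,0,0.3,0,-1],[0,0,0.23,0,-1],[0,0,0,0,-1],[0,0,0,0,0.25],[0,0,0,0,0.25],[0,0,0,0,0.25],[0,0,0,0,0.25],[0,0,0,0,0.25]]]}}

```text
time: 7.1
position: [0.4919, 0.0855, 0.0156]
eef_rot: [-3.139, 0.123, -0.001]
ft_force: [0.2, 0.7, 0.1]
grip_width: 0.0548
grasp_force: 0.0
```

Emit:
{"api": "move_arm", "payload": {"plan": [[[0,0,-0.4,0,0.25],[0,0,-0.8,0,0.25],[0,0,-0.8,0,0.25],[0,0,-0.8,0,-1],[0,0,-0.8,0,-1],[0,0,-0.8,0,-1],[0,0,-0.8,0,-1],[0,0,-0.8,0,-1],[0,0,-0.4,0,-1],[0,0,0,0,-1],[0,0,0,0,-1]]]}}

```text
time: 8.2
position: [0.4912, 0.0854, 0.3347]
eef_rot: [-3.139, 0.123, 0.0]
ft_force: [0.5, 0.5, 0.2]
grip_width: 0.001
grasp_force: 0.0
```

```bash
python3 - <<'E'
from h import *
s=ctrl.state();print(s["position"],s["eef_rot"],s["grip_width"])
im=ctrl.read_camera("wrist")[:,:,::-1];np.savez("w3.npz",p=s["position"],r=s["eef_rot"])
cv2.imwrite("pics/w3.png",im)
print("mug",onz("side",[(397,352)],.09), onz("scene",[(355,145)],.09))
E
```

```text
[0.49121473 0.08541802 0.33473212] [-3.13908264e+00  1.22797447e-01  2.26572999e-04] 0.0009501738257987088
mug [[0.28222993 0.40174464 0.09      ]] [[0.30049366 0.39117341 0.09      ]]
```

View pics/w3.png

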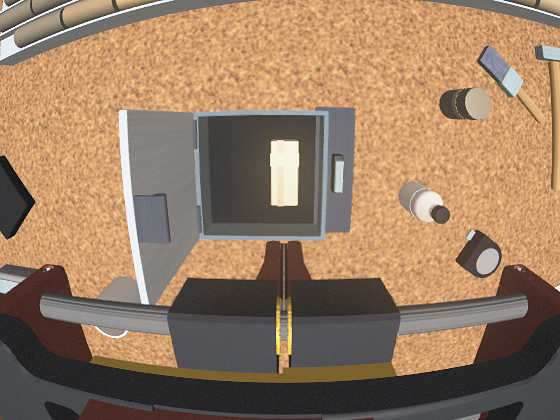

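The slab lies flat in the chamber at (284,173). The lid's top edge runs (124,111)–(146,305), and the mug is well off at about (0.29, 0.40). I'll refine the chamber pose and lid angle.

```bash
python3 - <<'E'
from h import *
z=np.load("w3.npz");p,r=z["p"],z["r"]
q=wonz([(329,109),(197,112),(325,239)],.065,p,r)
d=q[1]-q[0];yh=d/np.linalg.norm(d);xh=np.array([yh[1],-yh[0],0]);c=(q[1]+q[2])/2
print(q.round(4),np.linalg.norm(d),np.linalg.norm(q[0]-q[2]),np.degrees(np.arctan2(d[1],d[0])),"c",c)
for px in[(121,111),(128,111)]:
    o,dd=wray([px],p,r);k=np.dot(c+.09*xh-o,xh)/(dd@xh);P=(o+dd*k[:,None])[0]
    print("lid y,z rel hinge",(P-c)@yh-.09,P[2]-.065)
print("tcp in chamber x,y",(p-c)@xh,(p-c)@yh)
E
```

```text
[[0.5768 0.0175 0.065 ]
 [0.5885 0.1926 0.065 ]
 [0.3964 0.0321 0.065 ]] 0.17552307723477414 0.18090797588513402 86.15051659693796 c [0.49249165 0.11232319 0.065     ]
lid y,z rel hinge 0.012078562930019285 0.18670373591385064
lid y,z rel hinge 0.01132910575295816 0.17520886195904634
tcp in chamber x,y 0.0005322537272991422 -0.026930199737231007
```

Emit:
{"api": "move_arm", "payload": {"plan": [[[0,-0.5,0,0,-1],[0,-0.7,0,0,-1],[0,-0.7,0,0,-1],[0,-0.7,0,0,-1],[0,-0.7,0,0,-1],[0,-0.5,0,0,-1],[0,0,0,0,-1],[0,0,0.7,0,-1],[0,0,0.7,0,-1],[0,0,0.5,0,-1],[0,0,0.3,0,-1],[0,0,0,0,-1],[0,0,0,0,-1]]]}}

```text
time: 9.55
position: [0.506, 0.2739, 0.2245]
eef_rot: [3.138, -0.124, -0.003]
ft_force: [0.6, -0.0, 0.7]
grip_width: 0.0006
grasp_force: 0.0
```

Emit:
{"api": "move_arm", "payload": {"plan": [[[0,0.4,0,0,-1],[0,0.32,0,0,-1],[0,0.24,0,0,-1],[0,0.28,0.01,0,-1],[0,0.28,0.01,0,-1],[0,0.27,0.06,0,-1],[0,0.27,0.06,0,-1],[0,0.26,0.1,0,-1],[0,0.26,0.11,0,-1],[0,0.24,0.15,0,-1],[0,0.24,0.15,0,-1],[0,0,0,0,-1]]]}}

```text
time: 10.75
position: [0.493, 0.1205, 0.191]
eef_rot: [3.138, -0.125, -0.006]
ft_force: [-0.5, 0.3, 0.1]
grip_width: 0.0005
grasp_force: 0.0
```

```bash
python3 - <<'E'
from h import *
s=ctrl.state();print(s["position"],s["ft_force"])
im=ctrl.read_camera("side")[:,:,::-1]
cv2.imwrite("pics/s4.png",im)
E
```

```text
[0.49297595 0.12047013 0.19100314] [-0.5093386   0.30804283  0.13789972]
```

View pics/s4.png

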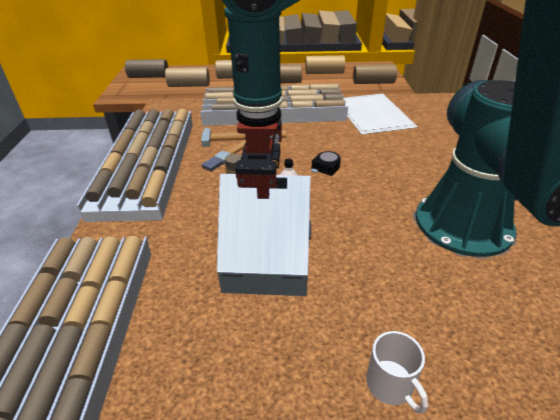

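The lid has followed the fingers down to roughly 50°, with the fingertip at about (263,195) on its outer face. I'll continue along the arc.

Emit:
{"api": "move_arm", "payload": {"plan": [[[0,0.21,0.19,0,-1],[0,0.21,0.19,0,-1],[0,0.17,0.22,0,-1],[0,0.17,0.22,0,-1],[0,0.13,0.25,0,-1],[0,0.13,0.25,0,-1],[0,0.09,0.26,0,-1],[0,0.09,0.26,0,-1],[0,0,0,0,-1]]]}}

```text
time: 11.7
position: [0.4877, 0.0616, 0.0985]
eef_rot: [3.139, -0.124, -0.007]
ft_force: [-1.0, 0.3, 0.5]
grip_width: 0.0006
grasp_force: 0.0
```

Emit:
{"api": "move_arm", "payload": {"plan": [[[0,0,-0.16,0,-1],[0,0.3,0,0,-1],[0,0.3,0,0,-1],[0,0,0.15,0,-1],[0,0,0.1,0,-1],[0,0,0.08,0,-1],[0,0,0.06,0,-1],[0,0,0.06,0,-1],[0,0,0.06,0,-1],[0,0,0,0,-1]]]}}

```text
time: 12.7
position: [0.4873, 0.0329, 0.083]
eef_rot: [3.139, -0.122, -0.001]
ft_force: [0.3, 0.9, -0.4]
grip_width: 0.0
grasp_force: 0.0
```

Emit:
{"api": "move_arm", "payload": {"plan": [[[0,0,0.04,0,-1],[0,0,0.04,0,-1],[0,0,0.04,0,-1],[0,0,0.04,0,-1],[0,0,0,0,-1],[0,0,0,0,-1]]]}}

```text
time: 13.3
position: [0.4873, 0.0326, 0.0749]
eef_rot: [-3.139, 0.123, 0.001]
ft_force: [-0.8, 0.2, -1.1]
grip_width: 0.0002
grasp_force: 0.0
```

Emit:
{"api": "move_arm", "payload": {"plan": [[[0,0,0.03,0,-1],[0,0,0.03,0,-1],[0,0,0.03,0,-1],[0,0,0,0,-1],[0,0,0,0,-1]]]}}

```text
time: 13.8
position: [0.4878, 0.0325, 0.0729]
eef_rot: [3.139, -0.123, 0.002]
ft_force: [-7.5, -0.3, 27.2]
grip_width: 0.0006
grasp_force: 13.7
```

```bash
python3 - <<'E'
from h import *
s=ctrl.state();print(s["position"],s["ft_force"])
a=ctrl.read_camera("side")[:,:,::-1][150:310,170:350];b=ctrl.read_camera("scene")[:,:,::-1][130:290,230:410]
cv2.imwrite("pics/s5.png",cv2.resize(np.hstack([a,b]),None,fx=2.2,fy=2.2,interpolation=cv2.INTER_CUBIC))
E
```

```text
[0.48776378 0.03251918 0.07285252] [-7.51721357 -0.2836769  27.19025926]
```

View pics/s5.png

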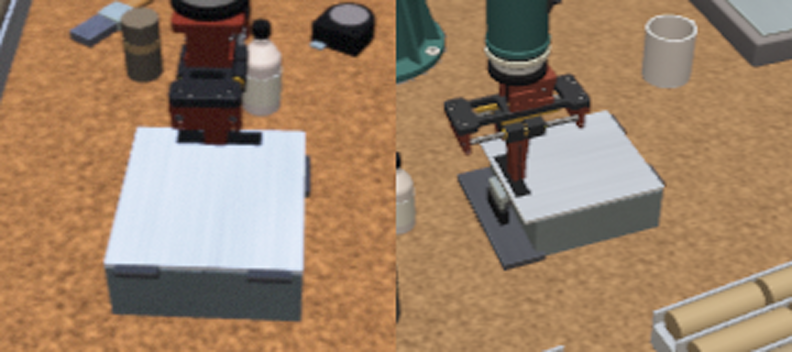

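The pictures show the lid level on the rim, with the finger on the black strip. The 27 N reaction at z = 0.073 matches the shut height. Next I lift off and check that it holds.

Emit:
{"api": "move_arm", "payload": {"plan": [[[0,0,-0.1,0,-1],[0,0,-0.3,0,-1],[0,0,-0.6,0,-1],[0,0,-0.8,0,-1],[0,0,-0.8,0,-1],[0,0,-0.8,0,-1],[0,0,0,0,-1],[0,0,0,0,-1],[0,0,0,0,-1],[0,0,0,0,-1]]]}}

```text
time: 14.9
position: [0.4863, 0.0326, 0.2391]
eef_rot: [-3.139, 0.123, 0.005]
ft_force: [0.6, 0.2, 1.1]
grip_width: 0.0005
grasp_force: 0.0
```

```bash
python3 - <<'E'
from h import *
s=ctrl.state();print(s["position"],s["ft_force"])
a=ctrl.read_camera("side")[:,:,::-1][150:310,170:350];b=ctrl.read_camera("scene")[:,:,::-1][130:290,230:410]
cv2.imwrite("pics/s6.png",cv2.resize(np.hstack([a,b]),None,fx=2.2,fy=2.2,interpolation=cv2.INTER_CUBIC))
E
```

```text
[0.48627339 0.03259998 0.23905017] [0.58134785 0.24813784 1.13841284]
```

View pics/s6.png

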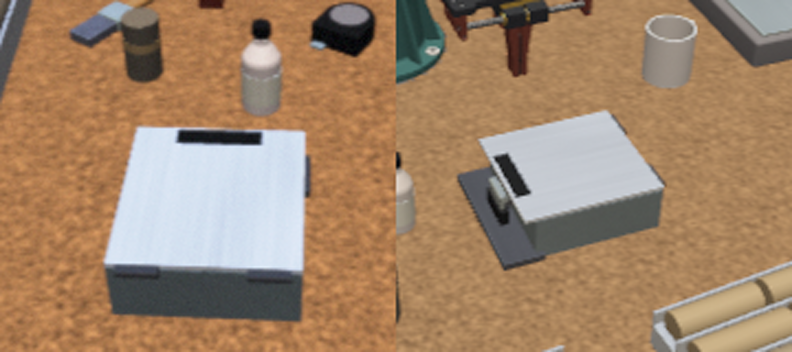

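With the arm clear, the lid's edges are at the same pixels as when pressed (side (135,128)–(305,130), scene (482,140)), so it is holding shut.

```bash
python3 -c "
from station import ctrl
print(ctrl.job_done())"
```

```text
the job is handed in; nothing more can be done
None
```

The sawn core piece is in the scan chamber and the lid is pressed shut past its catch, still shut once the arm was clear; the bystanders were not touched, and I handed the job in at about 15 s on the robot's clock (no verdict came back).

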